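Centre the sensor between the test coils and hold the enabling key

ROBOT

A 6-joint arm with a two-finger parallel gripper is mounted at the origin on the work surface. World frame = base frame: x ahead of the robot, y to its left, z up, the work surface at z = 0. Lengths are in m, angles in rad, forces in N, time in s.
With the tool pointing down it reaches from about 0.375 to 0.9 m from the base axis. Payload 3.1 kg.
Tool frame: the origin (TCP) lies on the centre line of the jaws, within the pads' length; the fingertips stand robot.nose_length ahead of it and the grasp point (between the pads) lies 6 mm ahead of it (robot.nose_length is the distance from the TCP to the fingertips, in m); z points along the fingers, y is the line along which they close (so a half turn about z gives the same grasp; the last joint's range is limited). The gripper opens to 87 mm and grips with 3 to 60 N. Pads are 19 mm wide; open, the fingers measure 117 mm over their backs; the gripper's body (75 mm by 190 mm) begins 51 mm behind the grasp point.
Start: joints at [-1.522, 0.527, 1.433, -0, 1.181, -0.178], TCP at [0.141, -0.609, 0.248] pointing down, gripper open.
Joint ranges: [-3.08, 3.08], [-0.75, 2.2], [0.22, 2.44], [-1.43, 4.57], [0, 2.65], [-2.85, 2.85]. Speed limits (rad/s): [2.79, 2.79, 3.14, 3.14, 3.14, 3.14].

INTERFACE

Orientations are given as a unit quaternion [x, y, z, w].
In Python, from rig import robot gives the robot as it stands.
- The arm moves only by the shell command python3 -m crank 'ROWS' [FORCE]. ROWS is JSON, one flat list of numbers, 7 for each row, row after row: the shift along the tool's x, y, z in mm, then the turn, a rotation vector about the tool's x, y, z in degrees, then the closure in counts, from 0 (fully open) to 255 (shut). In form: [x, y, z, ax, ay, az, fingers, x, y, z, ax, ay, az, fingers, ...]. A call has exactly 5 rows; each row is the pose to reach, as a shift and turn from the pose commanded when the call began, along the tool's axes at that moment; what a row does not reach only later rows make up. A row lasts 1/12 s, in which the tool goes at most 41.7 mm and 7.16 degrees, less where a joint would pass 70% of its speed; a pose out of reach is approached as far as the arm can. A call with a gripper value outside its range is refused whole. The fingers move at their own pace and stop on an object; FORCE is the grip in N (left out, the last holds). Time passes only in rows, so rows that repeat a pose let the fingers close, or fill a call up. It gives the time, the measured TCP pose, the force, the opening and the grip force at its end, in the units of the state.
- robot.get_obs(): the state, without advancing time (a new reading comes with each control period).
- robot.camera(name): name is "side" or "top" or "wrist"; returns a dict with "pixels" (420x560x3 uint8, red, green, blue), "intrinsics" (3x3 intrinsics, pixels), "k1" (the pictures are not rectified: a ray, as slopes to the right and down, at radius r is drawn at 1 + k1 r^2 times it, then the intrinsics apply), "extrinsics" (4x4, takes a point from camera to world coordinates); the wrist camera has in their place "mount" (4x4, takes a point from camera to tool coordinates, whose origin is the TCP and whose axes are the flange's). Camera axes: x right, y down, z forward; pixel columns grow to the right and rows downward; lengths in m; the calibration is good to about 2 mm. A picture is of the moment at which its call begins: read the wrist's pose just before it. There is no depth.
- robot.hand_in(): hands the job in; it is judged then, once.
The state is a dict: "time": time; "q": joint angles; "joint_velocities": joint speeds; "joint_torque": joint torques, N m; "position": TCP position; "tool_rot": TCP orientation; "ft_force": force on the tool from outside, world axes, zero at the start; "moment": the same for the moment, N m; "grip_width": finger opening in m; "grip_force": force on a finger pad.
Only numpy, scipy, OpenCV 4.12 (cv2) and the standard library are available. Lean on these libraries where they do the work, as an engineer would, in place of code of your own. Each camera call takes 0.05 s, during which the arm holds its last target. There are 200 camera calls.

TASK

Stand the small metal sensor box on the bench midway between the two copper coils, centred on the line through them, connector up and its long side along that line, and let go of it. Then press the sprung key of the grey switch box down with the fingertips until its paddle lies level, flush with the tops of the cheeks beside it, and finish while still holding it there: it is a three-position enabling key, so it must never be pushed down to its stop. Leave the coils and everything else on the bench where they stand.

Things in the scene. Friction and masses are not known exactly. Their poses are not given: they have to be found in the camera images.
- sensor_center (a point): centre (20 mm above its underside) of the loose sensor box: a plain aluminium die-cast box 60 (x) x 32 (y) x 40 (z) mm, about 0.2 kg, z up, with a brass connector stub (12 mm across, 12 mm tall) on top, 14 mm from the centre towards its +x. Either end may point either way when placed. Starts standing on the bench at one side of the coils
- coil_a: the coil nearer the robot: a copper-wound bobbin lying on a black foot, loose, 0.9 kg. Origin at the centre of its underside on the bench; x is the bobbin's axis and points to the other coil; 52 mm long along x, flanges 68 mm across, foot 70 mm wide (y), top 72 mm above the bench, axis 38 mm above it
- coil_b: the farther coil, the same as the nearer one, loose, its x axis on the same line and pointing the same way (away from the nearer coil). The two origins are 210 mm apart, which leaves a gap of about 158 mm between the bobbins
- keybox: the grey switch box, fixed to the bench, at the other side of the coils from the sensor's start; origin at the centre of its underside, z up. Its body reaches from x = -65 to 55 mm, 70 mm wide (y), 26 mm high. Two cheeks (x = 7.5 to 52.5 mm, y = +-21 to +-33 mm) rise to 60 mm above the bench; the sprung paddle is hinged between them at x = 35 mm, 54 mm above the bench, and reaches towards the box's -x end
- thumb_pad (a point): centre of the top face of the round black thumb pad (42 mm across) at the free end of the key's steel paddle (30 mm wide, 8 mm thick; its top is 60 mm above the bench when level), 90 mm from the hinge; its axes tilt with the paddle: the place to press down on. About 81 mm above the bench when free (the paddle slopes up towards the pad by 0.22 rad), 62 mm when the paddle is level, that is 20 mm of travel, and 47 mm at the stop
- key (a joint): angle of the key (rad): 0 free (up), 0.22 level = the enabled position to hold, 0.38 at its stop. A spring pushes it back: about 4 N at the pad to start it moving, about 8 N at level, about 11 N at the stop
- breadboard: bystander: white breadboard on a black base plate 130 x 190 mm, 26 mm high, lying flat, on the far left or far right
- multimeter: bystander: grey handheld meter 160 x 80 x 42 mm, lying flat, on the far left or far right
- jar: bystander: clear jar 52 mm across, 60 mm tall, beyond the coils
- screwdriver: bystander: screwdriver 180 mm long, lying beyond the coils
- sensor: the same sensor box, at the centre of its underside; axes as for sensor_center
There are look-alikes about, which are no part of the job. What is shaped like the coil_a but blue is not meant.

How it is judged:
By the outcome, as a careful person would: the job done as asked, in the order asked, and still so for the second after the job is handed in, while the arm keeps its last pose, push and grip.
It also fails if it takes over 56 s, if anything falls off the work surface, if the arm or the gripper's body presses on something with over 40 N, if the wrist force passes 120 N, or if a joint passes its speed limit or range.

## Working session

There is one attempt and no reset: what is moved stays moved. The work goes in short steps, Python scripts to look and compute and a shell command to move; the robot and the scene stay as the last step left them, time stands still between calls to the robot, and variables do not carry over. Pictures are saved under pics/ and viewed, at most 10 in all, crops included, and the job is handed in when it is done.

```bash
ls; mkdir -p pics
cat > h.py <<'E'
import numpy as np, cv2
from rig import robot
from scipy.spatial.transform import Rotation as R
def snap(name,fn):
    o=robot.get_obs(); c=robot.camera(name)
    if 'extrinsics' in c: T=np.array(c['extrinsics'])
    else:
        W=np.eye(4); W[:3,:3]=R.from_quat(o['tool_rot']).as_matrix(); W[:3,3]=o['position']; T=W@np.array(c['mount'])
    cv2.imwrite(f'pics/{fn}.png',cv2.cvtColor(c['pixels'],cv2.COLOR_RGB2BGR))
    np.savez(f'pics/{fn}.npz',K=c['intrinsics'],k1=c['k1'],T=T)
def proj(fn,P):
    d=np.load(f'pics/{fn}.npz'); T=d['T']; p=(np.atleast_2d(P)-T[:3,3])@T[:3,:3]
    s=p[:,:2]/p[:,2:]; s=s*(1+d['k1']*(s**2).sum(1,keepdims=True)); K=d['K']
    return s@K[:2,:2].T+K[:2,2]
def ray(fn,uv,z):
    "world point at height z for each pixel"
    d=np.load(f'pics/{fn}.npz'); T=d['T']; K=d['K']; out=[]
    uv=np.atleast_2d(np.array(uv,float)); n=(uv-K[:2,2])/[K[0,0],K[1,1]]
    s=n.copy()
    for _ in range(30): s=n/(1+d['k1']*(s**2).sum(1,keepdims=True))
    r=np.c_[s,np.ones(len(s))]@T[:3,:3].T
    return T[:3,3]+r*((z-T[2,3])/r[:,2])[:,None]
def big(fn,out,x,y,w,h,f):
    im=cv2.imread(f'pics/{fn}.png')[y:y+h,x:x+w]; cv2.imwrite(f'pics/{out}.png',cv2.resize(im,None,fx=f,fy=f,interpolation=cv2.INTER_CUBIC))
E
python3 - <<'E'
from h import *
snap('top','top0');snap('side','side0')
print(robot.get_obs(), robot.nose_length)
for n in('top0','side0'):
    d=np.load(f'pics/{n}.npz');print(d['T'].round(3),d['K'],d['k1'])
E
```

```text
pics
{'time': 0.1, 'q': array([-1.52151771e+00,  5.28381858e-01,  1.43376001e+00, -9.92530298e-06,
        1.18140941e+00, -1.78531210e-01]), 'joint_velocities': array([ 7.54641770e-04, -1.30819828e-03, -4.08517406e-03, -3.88725717e-05,
        1.02491742e-03, -9.61116058e-05]), 'joint_torque': array([-3.14332392e-04, -4.40985918e+01, -1.77151251e+01,  6.34734565e-02,
        5.34281856e-02, -4.29120325e-05]), 'position': array([ 0.14112956, -0.60823419,  0.24666863]), 'tool_rot': array([ 9.93519155e-01,  1.13660590e-01,  5.86656619e-05, -9.77566039e-04]), 'ft_force': array([ 0.12833422, -0.19008814, -0.6371349 ]), 'moment': array([-0.00096375, -0.03861624, -0.00183896]), 'grip_force': 0.0, 'grip_width': 0.08704930060562269} 0.025
[[ 2.100e-02 -9.870e-01  1.620e-01  4.110e-01]
 [-1.000e+00 -2.200e-02 -3.000e-03  1.000e-03]
 [ 7.000e-03 -1.620e-01 -9.870e-01  1.154e+00]
 [ 0.000e+00  0.000e+00  0.000e+00  1.000e+00]] [[459.30086817   0.         277.21749802]
 [  0.         459.30086817 203.67982303]
 [  0.           0.           1.        ]] -0.003448284659387221
[[-0.955 -0.209  0.208  0.341]
 [-0.295  0.675 -0.676  0.786]
 [ 0.001 -0.707 -0.707  0.928]
 [ 0.     0.     0.     1.   ]] [[513.03237362   0.         280.26657482]
 [  0.         513.03237362 206.75271377]
 [  0.           0.           1.        ]] -0.0661136883177742
```

View pics/top0.png

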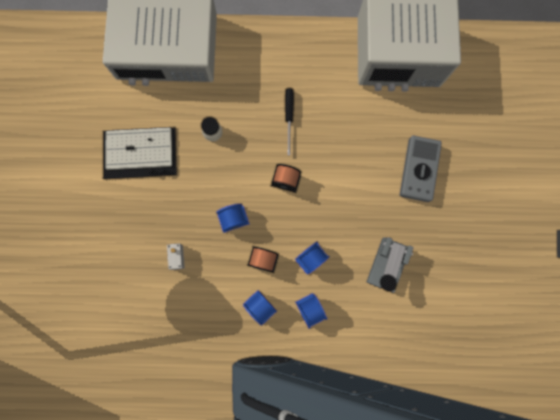

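View pics/side0.png

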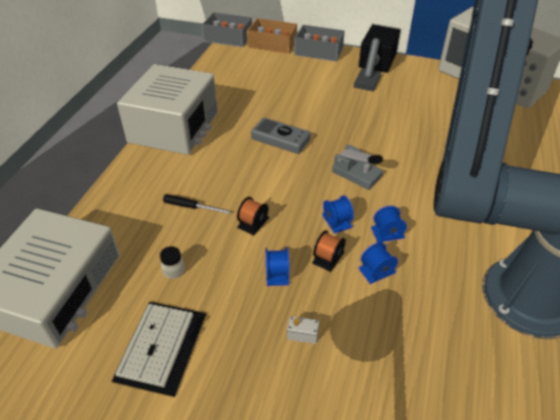

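Top view: copper coils at (263,260) (near) and (287,178) (far). The four blue look-alikes at (233,217), (312,258), (260,308) and (312,310) are not meant because of their colour. The sensor is at (175,257) and the keybox at (390,265), with its pad at (388,283). The side view agrees: copper coils at (329,250) and (253,214), sensor at (303,330), keybox at (358,166). I'll confirm in an enlarged crop.

```bash
python3 -c "
from h import *
big('top0','c1',160,155,260,150,3)
print(ray('top0',[[175,257],[263,260],[287,178],[388,283]],0.04).round(3))"
```

```text
[[ 0.458  0.241  0.04 ]
 [ 0.455  0.029  0.04 ]
 [ 0.659 -0.025  0.04 ]
 [ 0.407 -0.272  0.04 ]]
```

View pics/c1.png

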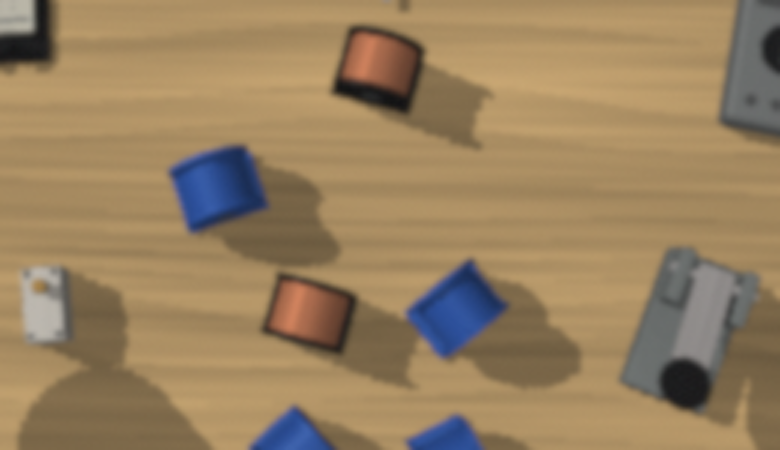

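Confirmed: the two copper-wound bobbins are crop (378,65) and (310,313), and the sensor is crop (45,305) with its connector at the far end. Next I move above the gap for a wrist view.

```bash
python3 -m crank '[27,-25,-5,0,0,0,0,54,-50,-10,0,0,0,0,81,-75,-15,0,0,0,0,108,-100,-20,0,0,0,0,135,-125,-25,0,0,0,0]'
python3 -m crank '[27,-25,-5,0,0,0,0,54,-50,-10,0,0,0,0,81,-75,-15,0,0,0,0,108,-100,-20,0,0,0,0,135,-125,-25,0,0,0,0]'
python3 -m crank '[27,-25,-5,0,0,0,0,54,-50,-10,0,0,0,0,81,-75,-15,0,0,0,0,108,-100,-20,0,0,0,0,135,-125,-25,0,0,0,0]'
python3 -m crank '[27,-25,-5,0,0,5,0,54,-50,-10,0,0,10,0,81,-75,-15,0,0,16,0,108,-100,-20,0,0,22,0,135,-125,-25,0,0,28,0]'
python3 -m crank '[0,0,0,0,0,0,0,0,0,0,0,0,0,0,0,0,0,0,0,0,0,0,0,0,0,0,0,0,0,0,0,0,0,0,0]'
python3 - <<'E'
from h import *
snap('wrist','w1')
print(robot.camera('wrist')['mount'])
print(proj('w1',[[.458,.241,0],[.455,.029,0],[.659,-.025,0]]))
E
```

```text
time: 0.52
position: [0.2449, -0.4547, 0.2722]
tool_rot: [0.994, 0.113, -0.0, -0.001]
ft_force: [-0.4, -1.4, 0.0]
grip_width: 0.0871
grip_force: 0.0
time: 0.93
position: [0.3482, -0.3024, 0.2975]
tool_rot: [0.994, 0.113, -0.0, -0.0]
ft_force: [0.8, -0.5, -0.1]
grip_width: 0.0872
grip_force: 0.0
time: 1.35
position: [0.4514, -0.1502, 0.3226]
tool_rot: [0.994, 0.114, -0.0, -0.0]
ft_force: [0.6, -0.2, -0.2]
grip_width: 0.0872
grip_force: 0.0
time: 1.77
position: [0.5547, 0.0021, 0.3474]
tool_rot: [0.991, -0.132, -0.0, 0.0]
ft_force: [0.5, -1.4, 0.1]
grip_width: 0.0867
grip_force: 0.0
time: 2.18
position: [0.5535, -0.0009, 0.3472]
tool_rot: [0.991, -0.131, -0.001, 0.0]
ft_force: [-0.1, 0.4, -0.2]
grip_width: 0.0869
grip_force: 0.0
[[ 8.76171327e-04 -9.61616288e-01 -2.74396332e-01  7.63130320e-02]
 [ 9.99999545e-01  7.39364475e-04  6.01997866e-04 -1.40009714e-04]
 [-3.76012053e-04 -2.74396735e-01  9.61616499e-01 -1.38367890e-01]
 [ 0.00000000e+00  0.00000000e+00  0.00000000e+00  1.00000000e+00]]
[[141.16671601 266.22706515]
 [277.58642474 233.7673979 ]
 [276.83350757  81.19970124]]
```

View pics/w1.png

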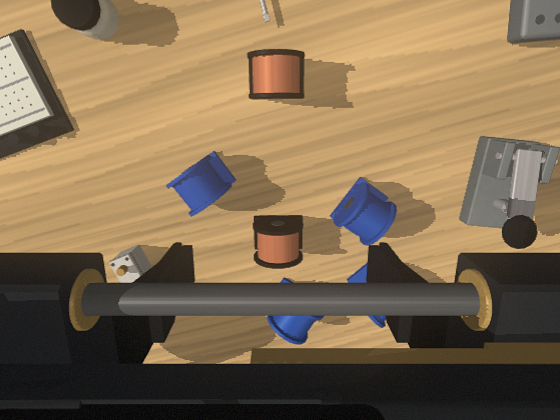

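The wrist view shows coil_b at (276,74) and coil_a at (278,240). The keybox is at (508,185) with its pad at (519,232), and the sensor is partly hidden at (124,266). I'll enlarge the coils and keybox in one composite.

Run:
```python
from h import *
im=cv2.imread('pics/w1.png')
f=lambda x,y,w,h,s:cv2.resize(im[y:y+h,x:x+w],None,fx=s,fy=s,interpolation=cv2.INTER_CUBIC)
a=np.vstack([f(240,40,75,75,4),f(240,205,75,75,4)]); b=f(450,130,100,120,5)
cv2.imwrite('pics/c2.png',np.hstack([a,b]))
```

```text
(no output)
```

View pics/c2.png

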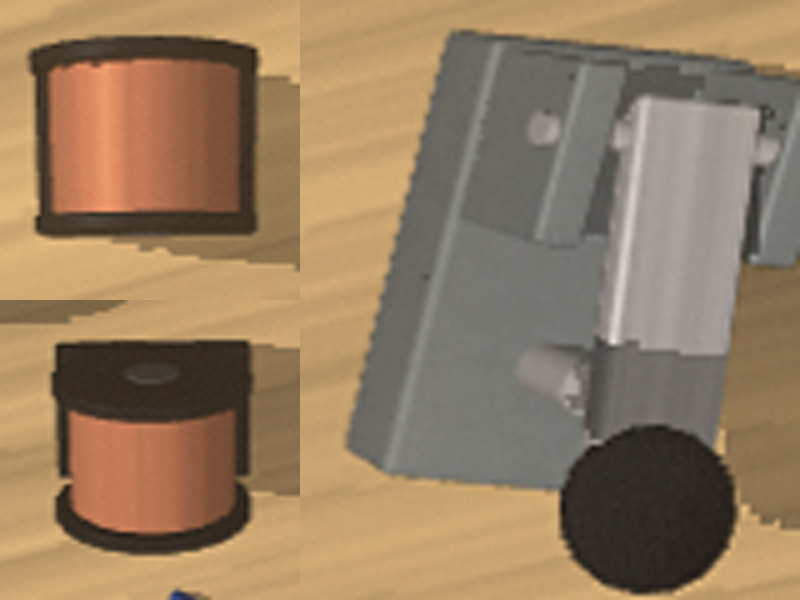

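The flanges and foot edges are clear, and so are the keybox corners and the pad, centred at full-image (519.6,231.8). I'll fit both models.

```bash
cat > fit.py <<'E'
from h import *
from scipy.optimize import least_squares
def place(p,L):
    c,s=np.cos(p[2]),np.sin(p[2]); L=np.atleast_2d(L)
    return np.c_[p[0]+c*L[:,0]-s*L[:,1],p[1]+s*L[:,0]+c*L[:,1],L[:,2]]
t=np.linspace(0,2*np.pi,120)
fl=[np.c_[np.full(120,x),.034*np.cos(t),.038+.034*np.sin(t)] for x in(-.026,.026)]
ft=np.array([[x,y,z] for x in(-.026,.026) for y in(-.035,.035) for z in(0,.004)])
coil=np.vstack(fl+[ft])
ob=np.array([[247.5,49.25,304.5,99],[253.5,215.5,302.75,268.25]])
def bb(p,off):
    q=proj('w1',place(p,coil+[off,0,0])); return np.r_[q.min(0),q.max(0)]
r=least_squares(lambda p:np.r_[bb(p,0)-ob[1],bb(p,.21)-ob[0]],[.455,.029,-.26])
print('coil',r.x.round(4),'res',r.fun.round(1)); print('mid',place(r.x,[.105,0,0]).round(4),np.degrees(r.x[2]))
P=lambda x,y:[450+(x-300)/5,130+y/5]
L=np.array([[.055,.035,0],[-.065,.035,0],[-.065,.035,.026],[-.0511,0,.0814]])
uv=np.array([P(450,32),P(350,452),P(388,472),P(648,509)])
k=least_squares(lambda p:(proj('w1',place(p,L))-uv).ravel(),[.45,-.28,-.3])
print('key',k.x.round(4),np.degrees(k.x[2]),k.fun.round(1)); print('pad free/level',place(k.x,[[-.0511,0,.0814],[-.055,0,.062]]).round(4))
print('pad ray',ray('w1',[uv[3]],.0814).round(4))
print('sensor top',ray('w1',[[124,266]],.04).round(4))
E
python3 fit.py
```

```text
coil [ 0.4584  0.0271 -0.2535] res [-1.  -1.3  0.6  1.2 -0.4 -0.8  0.7  1.1]
mid [[0.56   0.0008 0.    ]] -14.521935296031389
key [ 0.4565 -0.2854 -0.3684] -21.105164995027458 [-0.2 -0.6 -1.9 -0.8 -0.3  1.   2.   0.5]
pad free/level [[ 0.4088 -0.267   0.0814]
 [ 0.4052 -0.2656  0.062 ]]
pad ray [[ 0.4101 -0.2647  0.0814]]
sensor top [[0.4784 0.2422 0.04  ]]
```

```bash
python3 -m crank '[-24,-20,5,0,0,0,0,-48,-41,10,0,0,0,0,-72,-61,15,0,0,0,0,-95,-82,20,0,0,0,0,-118,-102,24,0,0,0,0]' | head -2
python3 -m crank '[-24,-20,5,0,0,-4,0,-48,-41,10,0,0,-8,0,-72,-61,15,0,0,-12,0,-95,-82,20,0,0,-17,0,-118,-102,24,0,0,-17,0]' | head -2
python3 -m crank '[0,0,0,0,0,0,0,0,0,0,0,0,0,0,0,0,0,0,0,0,0,0,0,0,0,0,0,0,0,0,0,0,0,0,0]'
python3 - <<'E'
from h import *
snap('wrist','w2')
u,v=proj('w2',[[.463,.241,.02]])[0].astype(int);print(u,v)
x0=max(0,min(420,u-70)); y0=max(0,min(315,v-52)); print(x0,y0)
big('w2','c3',x0,y0,140,105,5)
E
```

```text
time: 2.7
position: [0.4655, 0.1294, 0.3233]
time: 3.12
position: [0.378, 0.2586, 0.2995]
time: 3.53
position: [0.3799, 0.2573, 0.2998]
tool_rot: [1.0, 0.017, 0.0, -0.0]
ft_force: [0.2, -0.9, 0.0]
grip_width: 0.0871
grip_force: 0.0
296 101
226 49
```

View pics/c3.png

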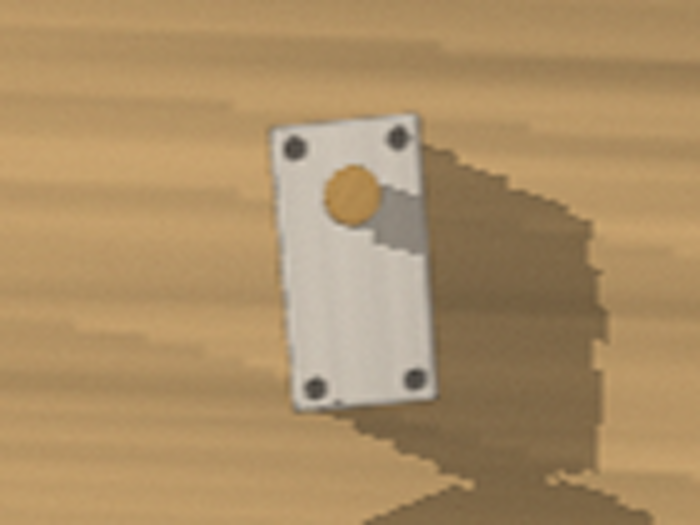

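The sensor's top face has its corners at crop (272,128), (418,115), (437,398) and (296,410). The connector is at (352,195), at the far end.

Run:
```python
from h import *
c=np.array([[272,128],[418,115],[437,398],[296,410]])/5+[226,49]
w=ray('w2',c,.04)[:,:2]; m=w.mean(0); print(w.round(4),m.round(4))
print('len',np.linalg.norm(w[0]-w[3]),np.linalg.norm(w[1]-w[2]),'wid',np.linalg.norm(w[0]-w[1]),np.linalg.norm(w[2]-w[3]))
d=(w[0]+w[1]-w[2]-w[3]); print('yaw',np.degrees(np.arctan2(d[1],d[0])))
o=robot.get_obs(); M=R.from_quat(o['tool_rot']).as_matrix(); print(o['position'], np.degrees(np.arctan2(M[1,0],M[0,0])))
print('shift mm',(M.T@(np.r_[m,.034]-o['position'])*1000).round(1))
```

```text
[[0.4894 0.2603]
 [0.493  0.2295]
 [0.4346 0.2219]
 [0.431  0.253 ]] [0.462  0.2412]
len 0.05887883571300844 0.05888777281641866 wid 0.031059510113614876 0.03128249980533551
yaw 7.281094868954504
[0.37983887 0.25734489 0.29974639] 1.9293495142511037
shift mm [ 81.4  19.  265.8]
```

```bash
python3 -m crank '[16,4,35,0,0,-1,0,32,8,70,0,0,-2,0,49,11,105,0,0,-3,0,65,15,140,0,0,-4,0,81,19,175,0,0,-5.3,0]' | head -2
python3 -m crank '[0,0,5,0,0,0,0,0,0,10,0,0,0,0,0,0,15,0,0,0,0,0,0,15,0,0,0,0,0,0,15,0,0,0,0]'|head -3
python3 - <<'E'
from h import *
o=robot.get_obs(); M=R.from_quat(o['tool_rot']).as_matrix(); print(o['position'], np.degrees(np.arctan2(M[1,0],M[0,0])))
print((M.T@(np.r_[.462,.2412,.038]-o['position'])*1000).round(1))
E
```

```text
time: 4.0
position: [0.4622, 0.2412, 0.1232]
time: 4.42
position: [0.4606, 0.2425, 0.1113]
tool_rot: [0.998, 0.064, 0.001, -0.0]
[0.4606407  0.24245116 0.11131239] 7.368561796753672
[ 1.   1.4 73.3]
```

```bash
python3 -m crank '[1,1,18,0,0,0,0,1,1,36,0,0,0,0,1,1,54,0,0,0,0,1,1,70,0,0,0,0,1,1,73,0,0,0,0]' | head -2
python3 -m crank '[0,0,0,0,0,0,140,0,0,0,0,0,0,160,0,0,0,0,0,0,200,0,0,0,0,0,0,220,0,0,0,0,0,0,255]' 25
python3 -m crank '[0,0,0,0,0,0,255,0,0,0,0,0,0,255,0,0,0,0,0,0,255,0,0,0,0,0,0,255,0,0,0,0,0,0,255]' 25
```

```text
time: 4.83
position: [0.4611, 0.2414, 0.0365]
time: 5.25
position: [0.4622, 0.2414, 0.0375]
tool_rot: [0.998, 0.064, 0.001, -0.0]
ft_force: [-0.2, -0.8, 0.4]
grip_width: 0.0618
grip_force: 0.0
time: 5.67
position: [0.4616, 0.2413, 0.0365]
tool_rot: [0.998, 0.064, -0.0, -0.0]
ft_force: [-1.2, 0.5, 1.0]
grip_width: 0.0319
grip_force: 25.0
```

```bash
python3 -m crank '[0,0,-24,0,0,0,255,0,0,-48,0,0,0,255,0,0,-72,0,0,0,255,0,0,-96,0,0,0,255,0,0,-120,0,0,0,255]'
python3 - <<'E'
from h import *
o=robot.get_obs(); M=R.from_quat(o['tool_rot']).as_matrix(); print(o['position'], np.degrees(np.arctan2(M[1,0],M[0,0])))
print((M.T@(np.r_[.56,.0008,.157]-o['position'])*1000).round(1))
E
```

```text
time: 6.08
position: [0.4607, 0.2409, 0.1569]
tool_rot: [0.998, 0.064, -0.001, 0.0]
ft_force: [1.0, -0.3, -2.0]
grip_width: 0.0316
grip_force: 25.0
[0.4607359  0.24094923 0.15694379] 7.351263349334073
[ 6.770e+01  2.509e+02 -1.000e-01]
```

```bash
python3 -m crank '[9,36,0,0,0,4,255,18,72,0,0,0,9,255,27,107,0,0,0,14,255,36,134,0,0,0,18,255,45,168,0,0,0,22,255]' |head -2
python3 - <<'E'
from h import *
o=robot.get_obs(); M=R.from_quat(o['tool_rot']).as_matrix(); print(o['position'], np.degrees(np.arctan2(M[1,0],M[0,0])))
print((M.T@(np.r_[.56,.0008,.157]-o['position'])*1000).round(1))
E
```

```text
time: 6.5
position: [0.5272, 0.0796, 0.156]
[0.52719312 0.07955679 0.1560156 ] -14.823817106550113
[51.9 67.7 -1.1]
```

```bash
python3 -m crank '[-2,13,-35,0,0,0,255,-4,26,-70,0,0,0,255,-6,40,-105,0,0,0,255,-8,54,-140,0,0,0,255,-8,68,-175,0,0,0,255]' |head -2
python3 -m crank '[0,0,0,0,0,0,255,0,0,0,0,0,0,255,0,0,0,0,0,0,255,0,0,0,0,0,0,255,0,0,0,0,0,0,255]'
python3 - <<'E'
from h import *
snap('wrist','w3')
q=proj('w3',[[.4584,.0271,.04],[.662,-.0256,.04]]).astype(int);print(q)
im=cv2.imread('pics/w3.png'); o=[]
for u,v in q:
    x,y=u-40,max(0,min(340,v-40)); print(x,y); o.append(cv2.resize(im[y:y+80,x:x+80],None,fx=5,fy=5,interpolation=cv2.INTER_CUBIC))
cv2.imwrite('pics/c4.png',np.hstack(o))
E
```

```text
time: 6.92
position: [0.501, 0.0162, 0.332]
time: 7.33
position: [0.5017, 0.0173, 0.3294]
tool_rot: [0.992, -0.127, -0.002, -0.0]
ft_force: [-0.4, -0.0, -2.8]
grip_width: 0.0319
grip_force: 25.0
[[281 205]
 [281  20]]
241 165
241 0
```

View pics/c4.png

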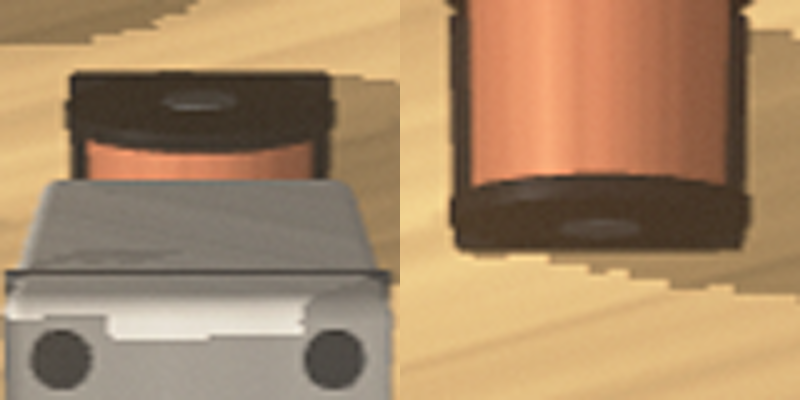

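Run:
```python
from h import *
a=ray('w3',[[281,185.4],[280.6,45.4]],.038)
f=ray('w3',[[255,179.6],[307,179.6],[252.4,50],[310,49.6]],0)
for p,q in((a[0],a[1]),(f[:2].mean(0),f[2:].mean(0))):
    d=q-p; print(((p+q)/2).round(4),np.linalg.norm(d).round(4),np.degrees(np.arctan2(d[1],d[0])).round(2))
print(np.linalg.norm(f[1]-f[0]),np.linalg.norm(f[3]-f[2]))
o=robot.get_obs(); M=R.from_quat(o['tool_rot']).as_matrix(); print(o['position'], np.degrees(np.arctan2(M[1,0],M[0,0])))
print((M.T@(np.r_[.56,.0008,.157]-o['position'])*1000).round(1))
```

```text
[0.5604 0.001  0.038 ] 0.1604 -14.35
[5.604e-01 5.000e-04 0.000e+00] 0.1616 -14.6
0.070302646012745 0.07045920927172822
[0.50195004 0.0172201  0.32961296] -14.605428137839354
[ 61.1   1.2 172.4]
```

```bash
python3 -m crank '[13,0,35,0,0,0,255,26,0,70,0,0,0,255,39,1,105,0,0,0,255,52,1,140,0,0,0,255,61,1,172,0,0,0,255]' |head -2
python3 -m crank '[0,0,15,0,0,0,255,0,0,30,0,0,0,255,0,0,45,0,0,0,255,0,0,60,0,0,0,255,0,0,60,0,0,0,255]' |head -3
python3 - <<'E'
from h import *
o=robot.get_obs(); M=R.from_quat(o['tool_rot']).as_matrix(); print(o['position'], np.degrees(np.arctan2(M[1,0],M[0,0])))
print((M.T@(np.r_[.5603,.0008,.038]-o['position'])*1000).round(1))
E
```

```text
time: 7.8
position: [0.5621, 0.0004, 0.1566]
time: 8.22
position: [0.5592, 0.001, 0.0957]
tool_rot: [0.992, -0.127, -0.004, -0.0]
[0.55919055 0.00099097 0.09567633] -14.618659602348716
[ 1.6 -0.1 57.7]
```

```bash
python3 -m crank '[1,0,12,0,0,0,255,1,0,24,0,0,0,255,1,0,36,0,0,0,255,1,0,48,0,0,0,255,1,0,48,0,0,0,255]' |head -3
python3 -m crank '[0,0,0,0,0,0,255,0,0,0,0,0,0,255,0,0,0,0,0,0,255,0,0,0,0,0,0,255,0,0,0,0,0,0,255]' 
python3 -c "
from h import *
P=[]
for i in range(5):
  robot.camera('top');P.append(np.r_[robot.get_obs()['position'],robot.get_obs()['tool_rot'],robot.get_obs()['ft_force']])
P=np.array(P);print(P.round(4)[:3]);m=P.mean(0);M=R.from_quat(m[3:7]).as_matrix();print(M.round(4),(M.T@(np.r_[.5603,.0008,.038]-m[:3])*1000).round(1))"
```

```text
time: 8.63
position: [0.5612, 0.0002, 0.0493]
tool_rot: [0.992, -0.127, -0.002, -0.0]
time: 9.05
position: [0.563, -0.0001, 0.0522]
tool_rot: [0.992, -0.127, 0.001, 0.0]
ft_force: [-0.2, -0.3, -3.0]
grip_width: 0.0315
grip_force: 25.0
[[ 5.6290e-01 -1.0000e-04  5.2100e-02  9.9180e-01 -1.2750e-01  5.0000e-04
   0.0000e+00  1.5480e-01 -7.9420e-01 -2.5735e+00]
 [ 5.6280e-01 -1.0000e-04  5.2000e-02  9.9180e-01 -1.2750e-01  4.0000e-04
   0.0000e+00 -8.9490e-01 -4.6530e-01 -3.1780e+00]
 [ 5.6270e-01 -1.0000e-04  5.1900e-02  9.9180e-01 -1.2750e-01  3.0000e-04
   0.0000e+00  5.5970e-01 -8.6800e-02 -3.1541e+00]]
[[ 9.675e-01 -2.529e-01  7.000e-04]
 [-2.529e-01 -9.675e-01 -1.000e-04]
 [ 7.000e-04 -1.000e-04 -1.000e+00]] [-2.6 -0.2 13.9]
```

```bash
cat > st.py <<'E'
from h import *
import sys
t=np.array(eval(sys.argv[1]));P=[]
for i in range(4):
  robot.camera('top');o=robot.get_obs();P.append(np.r_[o['position'],o['tool_rot'],o['ft_force']])
P=np.array(P);m=P.mean(0);M=R.from_quat(m[3:7]).as_matrix();print(o['time'],P[[0,-1],:3].round(4),'F',m[7:].round(1),'yaw',np.degrees(np.arctan2(M[1,0],M[0,0])).round(2),'shift',(M.T@(t-m[:3])*1000).round(1))
E
python3 -m crank '[0,0,0,0,0,0,255,0,0,0,0,0,0,255,0,0,0,0,0,0,255,0,0,0,0,0,0,255,0,0,0,0,0,0,255]' | head -2
python3 -m crank '[0,0,0,0,0,0,255,0,0,0,0,0,0,255,0,0,0,0,0,0,255,0,0,0,0,0,0,255,0,0,0,0,0,0,255]' | head -2
python3 st.py [.5603,.0008,.038]
```

```text
time: 9.72
position: [0.5626, -0.0001, 0.0515]
time: 10.13
position: [0.5626, -0.0001, 0.0515]
10.3333 [[ 5.626e-01 -0.000e+00  5.160e-02]
 [ 5.626e-01 -1.000e-04  5.160e-02]] F [ 0.  -0.  -2.8] yaw -14.65 shift [-2.4 -0.2 13.6]
```

```bash
python3 -m crank '[-1,0,3,0,0,0,255,-2,0,6,0,0,0,255,-2.5,0,9,0,0,0,255,-2.5,0,11,0,0,0,255,-2.5,0,11,0,0,0,255]' | head -2
python3 -m crank '[0,0,0,0,0,0,255,0,0,0,0,0,0,255,0,0,0,0,0,0,255,0,0,0,0,0,0,255,0,0,0,0,0,0,255]' | head -2
python3 st.py [.5603,.0008,.038]
python3 -m crank '[0,0,1,0,0,0,255,0,0,2,0,0,0,255,0,0,3,0,0,0,255,0,0,3,0,0,0,255,0,0,3,0,0,0,255]' | head -2
python3 -m crank '[0,0,0,0,0,0,255,0,0,0,0,0,0,255,0,0,0,0,0,0,255,0,0,0,0,0,0,255,0,0,0,0,0,0,255]' | head -2
python3 st.py [.5603,.0008,.038]
```

```text
time: 10.75
position: [0.5597, 0.0007, 0.0399]
time: 11.17
position: [0.5603, 0.0006, 0.0407]
11.3667 [[0.5603 0.0006 0.0407]
 [0.5602 0.0006 0.0406]] F [ 0.2  0.5 -3.2] yaw -14.65 shift [ 0.  -0.2  2.6]
time: 11.78
position: [0.5601, 0.0006, 0.0374]
time: 12.2
position: [0.5602, 0.0006, 0.0376]
12.4 [[0.5602 0.0006 0.0376]
 [0.5602 0.0006 0.0376]] F [-0.2 -0.1 -3.2] yaw -14.65 shift [ 0.1 -0.2 -0.4]
```

```bash
for i in 1 2; do :; done
python3 -m crank '[0,0,0.5,0,0,0,255,0,0,1,0,0,0,255,0,0,1,0,0,0,255,0,0,1,0,0,0,255,0,0,1,0,0,0,255]' | head -4
python3 st.py [.5603,.0008,.038]
```

```text
time: 12.82
position: [0.5602, 0.0006, 0.0366]
tool_rot: [0.992, -0.127, 0.0, -0.0]
ft_force: [0.8, 0.8, -3.0]
13.0167 [[0.5602 0.0006 0.0366]
 [0.5602 0.0006 0.0366]] F [ 0.1 -0.1 -2.5] yaw -14.65 shift [ 0.  -0.2 -1.4]
```

```bash
python3 -m crank '[0,0,0.4,0,0,0,255,0,0,0.8,0,0,0,255,0,0,0.8,0,0,0,255,0,0,0.8,0,0,0,255,0,0,0.8,0,0,0,255]' | head -4
python3 st.py [.5603,.0008,.038]
```

```text
time: 13.43
position: [0.5602, 0.0006, 0.0365]
tool_rot: [0.992, -0.127, 0.0, 0.0]
ft_force: [-2.0, 0.2, 6.2]
13.6333 [[0.5602 0.0006 0.0365]
 [0.5602 0.0006 0.0366]] F [-1.8  0.1  6.2] yaw -14.65 shift [ 0.  -0.2 -1.5]
```

```bash
python3 -m crank '[0,0,-0.6,0,0,0,255,0,0,-0.6,0,0,0,135,0,0,-0.6,0,0,0,120,0,0,-0.6,0,0,0,115,0,0,-0.6,0,0,0,115]'
python3 -m crank '[0,0,0,0,0,0,115,0,0,-10,0,0,0,115,0,0,-30,0,0,0,115,0,0,-60,0,0,0,115,0,0,-90,0,0,0,115]'
python3 -m crank '[0,0,-30,0,0,0,115,0,0,-70,0,0,0,115,0,0,-110,0,0,0,115,-20,0,-150,0,0,0,115,-50,0,-180,0,0,0,115]'
python3 -m crank '[-10,0,0,0,0,0,115,-10,0,0,0,0,0,115,-10,0,0,0,0,0,115,-10,0,0,0,0,0,115,-10,0,0,0,0,0,115]' | head -2
python3 - <<'E'
from h import *
snap('wrist','w4')
q=proj('w4',[[.5603,.0008,.04]])[0].astype(int);print(q)
im=cv2.imread('pics/w4.png')[:, 90:]; cv2.imwrite('pics/w4b.png',cv2.resize(im[0:340],None,fx=1.7,fy=1.7,interpolation=cv2.INTER_CUBIC))
E
```

```text
time: 14.05
position: [0.5603, 0.0006, 0.0363]
tool_rot: [0.992, -0.127, 0.0, -0.0]
ft_force: [0.2, -0.8, 0.0]
grip_width: 0.046
grip_force: 0.0
time: 14.47
position: [0.5594, 0.0007, 0.1272]
tool_rot: [0.992, -0.128, -0.001, -0.0]
ft_force: [1.1, -0.2, -0.5]
grip_width: 0.0478
grip_force: 0.0
time: 14.88
position: [0.5167, 0.0118, 0.3077]
tool_rot: [0.992, -0.128, 0.004, 0.0]
ft_force: [1.1, -0.8, 0.1]
grip_width: 0.0476
grip_force: 0.0
time: 15.3
position: [0.5048, 0.0149, 0.3023]
[279 124]
```

View pics/w4b.png

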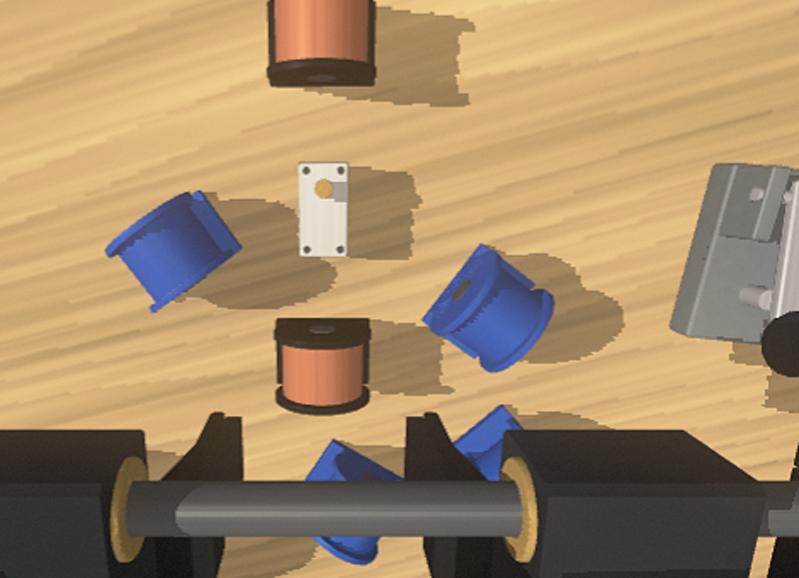

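The sensor stands between the coils, with its top corners at (299,162), (348,162), (348,257) and (300,257) and the coil axles at (321,76) and (321,329). I'll check this in metres.

```bash
python3 - <<'E'
from h import *
f=lambda l:np.array(l)/1.7+[90,0]
c=ray('w4',f([[299,162],[348,162],[348,257],[300,257]]),.04)[:,:2]; a=ray('w4',f([[321,76],[321,329]]),.038)[:,:2]
d=c[:2].sum(0)-c[2:].sum(0);e=a[0]-a[1]
print(c.mean(0),a.mean(0),np.degrees([np.arctan2(d[1],d[0]),np.arctan2(e[1],e[0])]))
u=e/np.linalg.norm(e);v=(c.mean(0)-a.mean(0))*1000;print('along',v@u,'across',-v[0]*u[1]+v[1]*u[0])
E
python3 st.py [.4085,-.266,.20]
```

```text
[ 5.60499486e-01 -2.09073581e-04] [0.56135481 0.0014298 ] [-14.2893688  -14.67235826]
along -0.41232429964766093 across -1.8020755738504624
15.55 [[0.5049 0.0149 0.3023]
 [0.5048 0.015  0.3028]] F [ 0.2  0.2 -0. ] yaw -14.66 shift [-21.9 296.1 102.6]
```

```bash
python3 -m crank '[-2,30,6,0,0,1,150,-4,60,12,0,0,2,200,-6,90,18,0,0,4,255,-8,120,24,0,0,5,255,-11,148,30,0,0,6.5,255]' 40 |head -2
python3 -m crank '[-2,30,6,0,0,0,255,-4,60,12,0,0,0,255,-6,90,18,0,0,0,255,-8,120,24,0,0,0,255,-8,135,30,0,0,0,255]' |head -2
python3 -m crank '[0,0,0,0,0,0,255,0,0,0,0,0,0,255,0,0,0,0,0,0,255,0,0,0,0,0,0,255,0,0,0,0,0,0,255]'
python3 - <<'E'
from h import *
snap('wrist','w5'); print(proj('w5',[[.4101,-.2647,.0814],[.4088,-.267,.0814]]))
E
python3 st.py [.4065,-.2655,.13]
```

```text
time: 15.97
position: [0.4563, -0.1268, 0.2733]
time: 16.38
position: [0.3994, -0.2513, 0.2433]
time: 16.8
position: [0.4008, -0.2474, 0.244]
tool_rot: [0.983, -0.183, 0.0, 0.0]
ft_force: [-0.3, 0.2, -0.6]
grip_width: 0.0003
grip_force: 0.0
[[294.96047498 180.45435466]
 [297.95690816 180.89379942]]
17.05 [[ 0.4008 -0.2476  0.244 ]
 [ 0.4006 -0.2479  0.2439]] F [-0.  -0.  -0.2] yaw -21.08 shift [ 11.8  14.5 113.9]
```

View pics/w5.png

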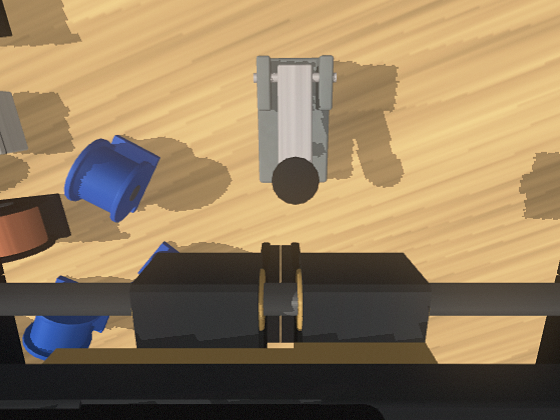

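The pad is centred at (295.5,180.5), which agrees with the earlier ray. The paddle runs vertically in the picture, so the yaw is right.

```bash
python3 -m crank '[3,4,30,0,0,0,255,6,8,60,0,0,0,255,9,11,85,0,0,0,255,11,13,105,0,0,0,255,11,13,122,0,0,0,255]' |head -2
python3 -m crank '[0,0,0,0,0,0,255,0,0,0,0,0,0,255,0,0,0,0,0,0,255,0,0,0,0,0,0,255,0,0,0,0,0,0,255]' | head -2
python3 -m crank '[0,0,0,0,0,0,255,0,0,0,0,0,0,255,0,0,0,0,0,0,255,0,0,0,0,0,0,255,0,0,0,0,0,0,255]' | head -2
python3 st.py [.4065,-.264,.087]
```

```text
time: 17.47
position: [0.4061, -0.2647, 0.1203]
time: 17.88
position: [0.4065, -0.2649, 0.1229]
time: 18.3
position: [0.4059, -0.2644, 0.1218]
18.5 [[ 0.4059 -0.2644  0.1217]
 [ 0.4059 -0.2644  0.1216]] F [ 0.6  0.1 -0.3] yaw -21.15 shift [ 0.4 -0.6 34.7]
```

Now the slow press, watching the contact height.

```bash
python3 -m crank '[0,0,2,0,0,0,255,0,0,5,0,0,0,255,0,0,8,0,0,0,255,0,0,11,0,0,0,255,0,0,11,0,0,0,255]' |head -4
python3 st.py [.4065,-.264,.087]
python3 -m crank '[0,0,1,0,0,0,255,0,0,2,0,0,0,255,0,0,3,0,0,0,255,0,0,4,0,0,0,255,0,0,4,0,0,0,255]' |head -4
python3 st.py [.4065,-.264,.087]
python3 -m crank '[0,0,1,0,0,0,255,0,0,2,0,0,0,255,0,0,3,0,0,0,255,0,0,4,0,0,0,255,0,0,4,0,0,0,255]' |head -4
python3 st.py [.4065,-.264,.087]
```

```text
time: 18.92
position: [0.4058, -0.2643, 0.11]
tool_rot: [0.983, -0.184, -0.0, -0.0]
ft_force: [0.9, -0.7, 0.7]
19.1167 [[ 0.4058 -0.2643  0.1103]
 [ 0.4059 -0.2644  0.1107]] F [-0.3  0.1 -0. ] yaw -21.15 shift [ 0.5 -0.6 23.5]
time: 19.53
position: [0.4055, -0.2642, 0.1067]
tool_rot: [0.983, -0.183, -0.0, -0.0]
ft_force: [-1.1, -0.3, 4.3]
19.7333 [[ 0.4055 -0.2642  0.1067]
 [ 0.4057 -0.2643  0.1068]] F [-1.7 -0.1  4.5] yaw -21.14 shift [ 0.8 -0.5 19.7]
time: 20.15
position: [0.4057, -0.2642, 0.1025]
tool_rot: [0.983, -0.183, -0.0, -0.0]
ft_force: [-2.2, 0.7, 5.0]
20.35 [[ 0.4057 -0.2642  0.1025]
 [ 0.4057 -0.2642  0.1027]] F [-2.  1.  5.] yaw -21.15 shift [ 0.6 -0.5 15.6]
```

```bash
python3 -m crank '[0,0,2,0,0,0,255,0,0,4,0,0,0,255,0,0,6,0,0,0,255,0,0,8,0,0,0,255,0,0,8,0,0,0,255]' |head -4
python3 -m crank '[0,0,1,0,0,0,255,0,0,2,0,0,0,255,0,0,3,0,0,0,255,0,0,4,0,0,0,255,0,0,4,0,0,0,255]' |head -4
python3 -m crank '[0,0,0,0,0,0,255,0,0,0,0,0,0,255,0,0,0,0,0,0,255,0,0,0,0,0,0,255,0,0,0,0,0,0,255]' | head -2
python3 st.py [.4065,-.264,.087]
```

```text
time: 20.77
position: [0.4053, -0.2641, 0.0945]
tool_rot: [0.983, -0.183, -0.001, -0.0]
ft_force: [-2.8, 0.3, 6.4]
time: 21.18
position: [0.4049, -0.2639, 0.0906]
tool_rot: [0.983, -0.183, -0.001, -0.0]
ft_force: [-4.8, 0.4, 6.7]
time: 21.6
position: [0.4049, -0.2639, 0.0907]
21.8 [[ 0.4049 -0.2638  0.0907]
 [ 0.4049 -0.2639  0.0907]] F [-4.6  0.7  6.4] yaw -21.12 shift [ 1.6 -0.4  3.7]
```

```bash
python3 -m crank '[0,0,1,0,0,0,255,0,0,2,0,0,0,255,0,0,3,0,0,0,255,0,0,3.6,0,0,0,255,0,0,3.6,0,0,0,255]' |head -4
python3 -m crank '[0,0,0,0,0,0,255,0,0,0,0,0,0,255,0,0,0,0,0,0,255,0,0,0,0,0,0,255,0,0,0,0,0,0,255]' | head -2
python3 st.py [.4065,-.264,.087]
python3 - <<'E'
from h import *
snap('side','s2'); big('s2','c6',315,125,100,75,6)
snap('wrist','w6'); 
a=cv2.imread('pics/c6.png')[:, :]; b=cv2.imread('pics/w6.png')[10:230,240:345]
b=cv2.resize(b,None,fx=450/220,fy=450/220,interpolation=cv2.INTER_CUBIC)
cv2.imwrite('pics/c7.png',np.hstack([a,b])[:,:800]); print(np.hstack([a,b]).shape)
E
```

```text
time: 22.22
position: [0.4046, -0.2637, 0.0871]
tool_rot: [0.983, -0.183, -0.001, -0.001]
ft_force: [-5.9, 0.1, 7.5]
time: 22.63
position: [0.4046, -0.2637, 0.0872]
22.8333 [[ 0.4046 -0.2637  0.0872]
 [ 0.4046 -0.2638  0.0872]] F [-5.5  0.8  8.2] yaw -21.11 shift [ 1.8 -0.4  0.2]
(450, 815, 3)
```

View pics/c7.png

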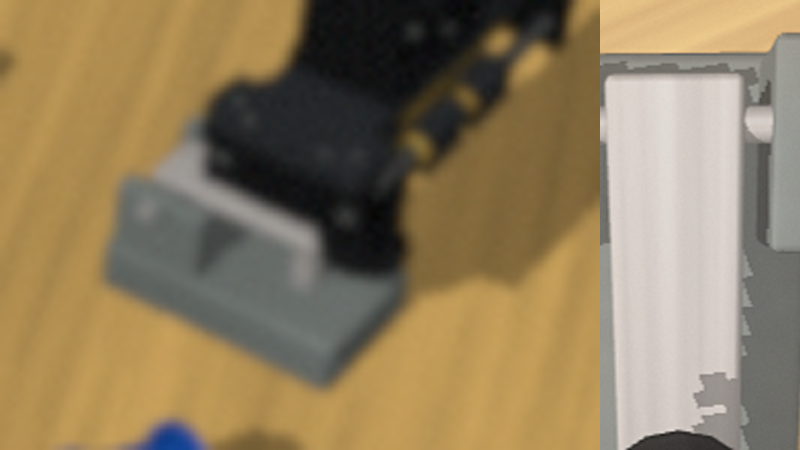

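The side crop shows the paddle's top edge running from about (205,170) to (320,240). I'll compare that with the projected level line.

Run:
```python
from h import *
yaw=np.radians(-21.1); k=np.array([.4101,-.2647])+.0511*np.array([np.cos(yaw),np.sin(yaw)])
def W(x,y,z): return [k[0]+np.cos(yaw)*x-np.sin(yaw)*y,k[1]+np.sin(yaw)*x+np.cos(yaw)*y,z]
f=lambda P:((proj('s2',P)-[315,125])*6).round(0).tolist()
for a in(-.08,0,.08):
    c,s=np.cos(a),np.sin(a)
    print(a,f([W(.035-d*c+.006*s,.015,.054+d*s+.006*c) for d in(.03,.06,.075)]))
print('body bottom',f([W(.055,.035,0),W(-.065,.035,0)]),'cheek top',f([W(.0525,.033,.06),W(.0075,.033,.06)]))
```

```text
-0.08 [[224.0, 207.0], [281.0, 238.0], [310.0, 254.0]]
0 [[224.0, 202.0], [282.0, 230.0], [311.0, 243.0]]
0.08 [[223.0, 197.0], [282.0, 221.0], [311.0, 232.0]]
body bottom [[95.0, 282.0], [320.0, 393.0]] cheek top [[111.0, 180.0], [197.0, 221.0]]
```

```bash
python3 st.py [.4065,-.264,.087]; python3 -c "
from rig import robot
print(robot.hand_in())"
```

```text
23.1333 [[ 0.4046 -0.2637  0.0872]
 [ 0.4046 -0.2637  0.0872]] F [-5.8  0.8  8.2] yaw -21.11 shift [ 1.8 -0.4  0.2]
the job is handed in; nothing more can be done
None
```

The job is handed in at about 23 s: the sensor box stands free between the coils, within about 2 mm of the midpoint and 0.5° of the line by my images, and the key is held about level (8.2 N at the pad, fingertips 62 mm above the bench), never near its stop.

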